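# Set the bench labeller's timing pulley to its mark and pin it

## Task

The drive belt is off the bench labeller and its timing pulley has drifted: turn the big pulley by its rim until the line engraved on it faces the fixed pointer, and only then take the round-headed setting pin from the wooden block and put it down through the pulley's hole. The bore underneath is set a few millimetres to one side or the other, so ease pin and pulley about with a light touch, never over 30 N, until the pin drops in and its collar sits fully home on the pulley, then let go. Leave the T-handled pin in its block and do not upset the bottle on the labeller or the small things around.

Things in the scene. Friction and masses are not known exactly. Their poses are not given: they have to be found in the camera images.
- labeller: bench labeller, bolted down: grey deck with its top 34 mm above the counter. Origin on the counter right under the pulley's vertical axis; z up, x towards the pointer (far side of the pulley), y to the left. The deck spans x -95..115, y -240..95 mm. A black switch box, 70 mm high, sits at (-74, -200) mm, a bare motor pinion, 36 mm wide and 84 mm high, at (-55, -120) mm
- station (a point): middle of the labeller's bottle table, 54 mm above the counter, where the bottle stands: at (0, -182) mm in the labeller's frame. Beside it: a paper label roll at (74, -135) mm, 76 mm wide, its spindle 132 mm high, and a press roller on a column at (92, -205) mm, 190 mm high
- pulley_axis (a point): on the pulley's vertical axis, level with the top of its rim. The pulley is a plain metal toothed wheel: rim of outer radius 85 and inner radius 73 mm, from 46 to 72 mm above the counter, 12 mm clear of the deck; hub radius 20 mm, its nut 82 mm high; three spokes 16 mm wide, 120 degrees apart, one of them under the mark, with open windows between, where a finger fits inside the rim
- mark (a point): outer end of the line engraved across the rim's top, 85 mm from the axis and 72 mm above the counter; it turns with the pulley. At the start it stands 30 to 80 degrees counter-clockwise (seen from above) of the pointer, so the pulley must turn clockwise. The pulley turns against a steady drag of 0.15 N m (1.8 N at the rim), stays where it is left and meets no stop within 95 degrees
- pointer_tip (a point): tip of the fixed steel pointer that stands on the deck on the far (+x) side of the pulley, beside the rim, 88 mm from the axis and 63 mm above the counter (whole pointer: below 70 mm). The line faces it when it lies on the straight line from the axis to this tip. That brings the pulley's hole over the bore in the deck to within 5 mm
- boss_hole (a point): mouth of the vertical hole, 12.5 mm wide with a 1 mm chamfer, in the boss (26 mm square, 24 mm thick) on the spoke under the mark: 60 mm from the axis, 70 mm above the counter, turning with the pulley. Under it, 60 mm from the axis by the pointer, a steel block (top 36 mm above the counter) has an 11 mm bore, chamfer 1 mm, open to the counter
- bore_nominal (a point): middle of the steel block's slots, 36 mm above the counter, on the line from axis to pointer. The bore is clamped up to 5 mm to either side of here along the labeller's y (not measured). A pin that is through the pulley's hole but stands on the block beside the bore is eased sideways with a light touch, taking the pulley along, until it drops in; the line stays within 10 mm of the pointer
- setting_pin: loose steel pin, 93 mm long, 0.07 to 0.16 kg, standing in one hole of the pin block. Origin at the centre of its tip, z up: shank 10 mm in diameter and 56 mm long with a 1 mm chamfer at the tip, then a collar 26 mm in diameter (z 56..62 mm), then a round knurled head 22 mm in diameter to grip (z 65..93 mm). Fully home its tip is 14 mm above the counter, the collar on the boss
- spindle_pin: another loose steel pin, with a T handle 50 mm wide and 11 mm thick, in the other hole of the pin block; origin at its tip, z up; not needed, it stays there
- pin_block: fixed light wooden block, 56 x 150 x 64 mm (x, y, z), origin at the centre of its underside; two 12 mm holes, 46 mm either way along y. The collars of the pins rest on its top; the setting pin must be drawn straight up by at least 56 mm
- station_bottle: half bottle, 69 mm in diameter and 260 mm high, standing loose on the labeller's bottle table; origin at the centre of its foot; not to be knocked
- tasting_cask: small oak cask on a cradle, fixed, 280 x 157 mm and 199 mm high, between the pin block and the labeller; carry the pin over it with its tip above 220 mm
- corkscrew: folded waiter's corkscrew, 16 x 110 x 14 mm, loose bystander
- cork_a: used mushroom cork, 33 mm wide, 48 mm high, loose bystander
- cork_b: used mushroom cork, 33 mm wide, 48 mm high, loose bystander
- bung: turned beech bung, 50 mm wide, 35 mm high, loose bystander

How it is judged:
By the outcome, as a careful person would: the job done as asked, in the order asked, and still so for the second after the job is handed in, with the robot touching nothing.
It also fails if it takes over 72 s, if anything falls off the work surface, if the arm or the gripper's body presses on something with over 40 N, if the wrist force passes 120 N, or if a joint passes its speed limit or range.

## Robot

A 6-joint arm with a two-finger parallel gripper is mounted at the origin on the work surface; the furniture and walls round the work are solid. World frame = base frame: x ahead of the robot, y to its left, z up, the work surface at z = 0. Lengths are in m, angles in rad, forces in N, time in s.
With the tool pointing down it reaches from about 0.25 to 0.85 m from the base axis. Payload 12.5 kg.
Tool frame: the origin (TCP) lies midway between the tips of the shut fingers; the grasp point (between the pads) lies 19 mm behind it; z points along the fingers, y is the line along which they close (so a half turn about z gives the same grasp; the last joint's range is limited). The gripper opens to 93 mm and grips with 3 to 60 N. Pads are 15 mm wide; open, the fingers measure 128 mm over their backs; the gripper's body (75 mm by 188 mm) begins 65 mm behind the grasp point.
Start: joints at [-1.315, 0.351, 1.652, -0, 1.139, -0.085], TCP at [0.184, -0.518, 0.219] pointing down, gripper open.
Joint ranges: [-2.75, 2.75], [-0.79, 2.1], [0.01, 2.65], [-1.57, 4.71], [0.07, 3.14], [-2.87, 2.87]. Speed limits (rad/s): [2.22, 2.22, 2.79, 3.14, 3.14, 3.14].

## Interface

Orientations are given as [roll, pitch, yaw] about the fixed x, y, z axes, in that order (R = Rz(yaw) Ry(pitch) Rx(roll)).
In Python, from station import bot gives the robot as it stands.
- The arm moves only by the tool drive_tool, never from a script. Its argument "steps" is a list of rows, each an object with "turn": the turn, a rotation vector about the tool's x, y, z in shares of 180 degrees (1.0 is 180 degrees), a list of three; "delta_pos": the shift along the tool's x, y, z in shares of 0.6 m (1.0 is 0.6 m), a list of three; "claw": the closure, from -1 (fully open) to 1 (shut). A call has 1 to 20 rows; each row is the pose to reach, as a shift and turn from the pose commanded when the call began, along the tool's axes at that moment; what a row does not reach only later rows make up. A row lasts 1/10 s, in which the tool goes at most 50 mm and 8.59 degrees, less where a joint would pass 70% of its speed; a pose out of reach is approached as far as the arm can. Shift and turn numbers lie between -1 and 1, and a call with a number outside is refused. A call with a gripper value outside its range is refused whole. The fingers move at their own pace and stop on an object; the grip force is fixed at half the most. Time passes only in rows, so rows that repeat a pose let the fingers close. It gives the time, the measured TCP pose, the force, the opening and the grip force at its end, in the units of the state.
- bot.get_state(): the state, without advancing time (a new reading comes with each control period).
- bot.camera(name): name is "scene" or "top" or "wrist"; returns a dict with "img" (480x640x3 uint8, blue, green, red), "intrinsics" (3x3 intrinsics, pixels), "pose" (4x4, takes a point from camera to world coordinates). Camera axes: x right, y down, z forward; pixel columns grow to the right and rows downward; lengths in m; the calibration is good to about 2 mm. A picture is of the moment at which its call begins. There is no depth.
- bot.sign_off(): hands the job in; it is judged then, once.
The state is a dict: "time": time; "q": joint angles; "qvel": joint speeds; "joint_torque": joint torques, N m; "position": TCP position; "orientation": TCP orientation; "force": force on the tool from outside, world axes, zero at the start; "wrist_torque": the same for the moment, N m; "gripper_width": finger opening in m; "grasp_force": force on a finger pad.
Only numpy, scipy, OpenCV 4.12 (cv2) and the standard library are available. Lean on these libraries where they do the work, as an engineer would, in place of code of your own. Each camera call takes 0.05 s, during which the arm holds its last target. There are 200 camera calls.

## Working session

There is one attempt and no reset: what is moved stays moved. The work goes in short steps, Python scripts to look and compute and a tool call to move; the robot and the scene stay as the last step left them, time stands still between calls to the robot, and variables do not carry over. Pictures are saved under pics/ and viewed, at most 10 in all, crops included, and the job is handed in when it is done.

Besides the shell and the picture viewer there is one more tool, called after "Emit:" as name([rows], argument=value, ...), one row to a line, values as JSON. drive_tool: Moves the arm, as the interface text tells. Its arguments: {"type":"object","properties":{"steps":{"type":"array"}},"required":["steps"]}

```bash
mkdir -p pics; ls; python3 - <<'E'
from station import bot
import cv2,numpy as np
np.set_printoptions(precision=4,suppress=True)
s=bot.get_state(); print({k:np.round(v,4) for k,v in s.items()})
for n in ["scene","top"]:
    c=bot.camera(n); cv2.imwrite(f"pics/{n}0.png",c["img"]); print(n,c["intrinsics"],c["pose"])
    np.savez(f"{n}0.npz",**c)
E
```

```text
pics
{'time': np.float64(0.0), 'q': array([-1.3146,  0.3512,  1.6524, -0.    ,  1.1391, -0.0846]), 'qvel': array([-0.0011,  0.0004,  0.0007, -0.0024,  0.0004, -0.0011]), 'joint_torque': array([  0.    , -49.7324, -28.5253,   0.0698,   0.0257,  -0.0001]), 'position': array([ 0.1838, -0.518 ,  0.2181]), 'orientation': array([-3.1404, -0.0001,  0.3408]), 'force': array([-1.0971,  0.7345, -0.023 ]), 'wrist_torque': array([ 0.0208, -0.0302,  0.0456]), 'grasp_force': np.float64(0.0), 'gripper_width': np.float64(0.0931)}
scene [[528.347    0.     319.2415]
 [  0.     528.347  235.564 ]
 [  0.       0.       1.    ]] [[-0.8454 -0.2376  0.4783 -0.2624]
 [-0.534   0.3638 -0.7632  1.0519]
 [ 0.0073 -0.9007 -0.4345  0.6965]
 [ 0.      0.      0.      1.    ]]
top [[604.637    0.     319.3737]
 [  0.     604.637  237.2901]
 [  0.       0.       1.    ]] [[-0.0109 -0.9889  0.1484  0.2204]
 [-0.9999  0.0116  0.004  -0.0377]
 [-0.0057 -0.1484 -0.9889  1.5097]
 [ 0.      0.      0.      1.    ]]
```

View pics/top0.png

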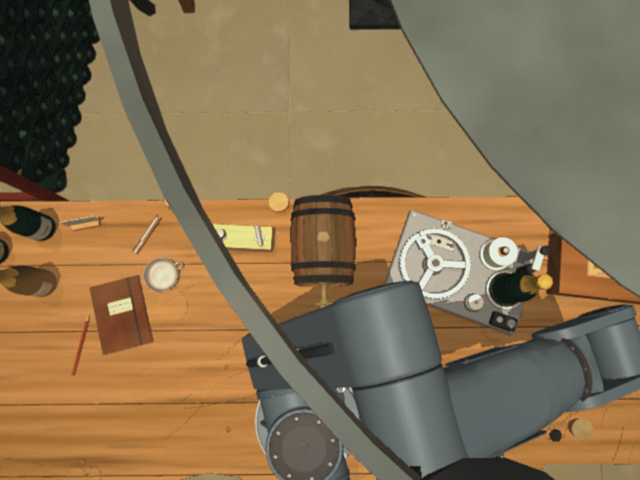

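View pics/scene0.png

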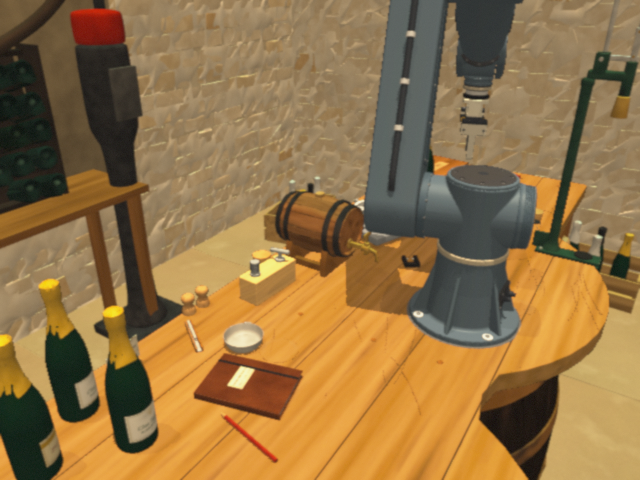

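The top view shows the pulley near (436,265), labeller turned, bottle at (515,290), cask at (323,240), pin block at (245,237). The scene view shows the round-headed pin at (255,268) and the T pin at (280,255). Now enlarged crops.

```bash
python3 - <<'E'
import cv2,numpy as np
t=cv2.imread("pics/top0.png"); s=cv2.imread("pics/scene0.png")
a=cv2.resize(t[195:335,380:560],None,fx=4.4,fy=4.2857,interpolation=cv2.INTER_CUBIC)
cv2.imwrite("pics/c1.png",cv2.resize(t[200:335,380:560],None,fx=4.4,fy=4.4,interpolation=cv2.INTER_CUBIC))
b=cv2.resize(t[210:260,195:285],None,fx=6,fy=6,interpolation=cv2.INTER_CUBIC)
c=cv2.resize(s[235:310,230:320],None,fx=4,fy=4,interpolation=cv2.INTER_CUBIC)
o=np.zeros((600,540,3),np.uint8);o[:300]=b;o[300:,:360]=c;cv2.imwrite("pics/c2.png",o)
E
```

```text
(no output)
```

View pics/c1.png

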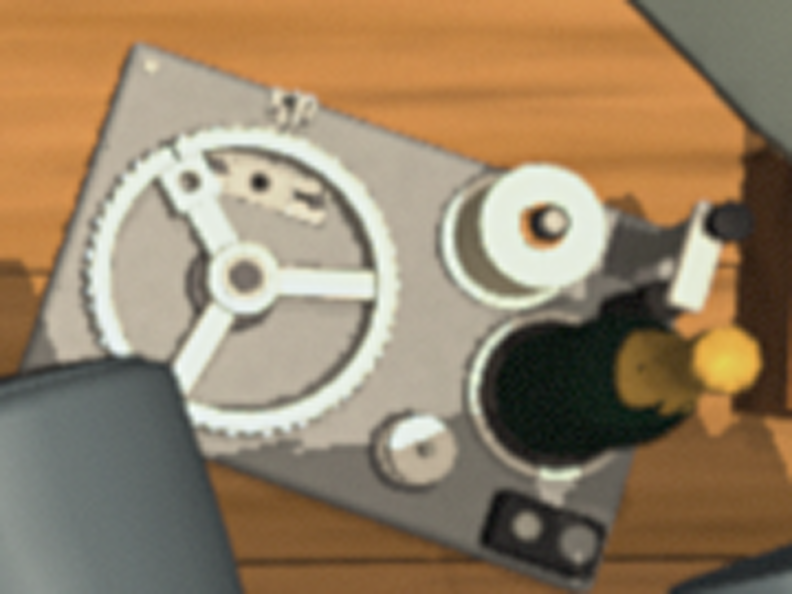

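View pics/c2.png

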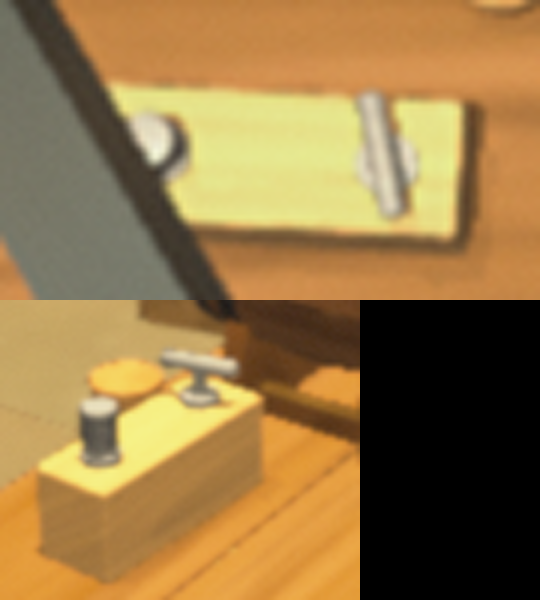

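The labeller crop shows the hub at (246,277), boss hole at (190,181), mark line near (172,143), pointer near (290,108) and even the bore at (260,181). In the block crop, the T-pin collar is at (388,160) and the scene part has the round head's top centre at (99,405).

```bash
cat > h.py <<'E'
import numpy as np
np.set_printoptions(precision=4,suppress=True)
def ray(c,uv,z):
    K=c["intrinsics"];T=c["pose"];d=T[:3,:3]@np.linalg.inv(K)@[uv[0],uv[1],1.];return T[:3,3]+d*(z-T[2,3])/d[2]
def proj(c,p):
    T=c["pose"];q=c["intrinsics"]@(T[:3,:3].T@(np.asarray(p)-T[:3,3]));return q[:2]/q[2]
E
python3 - <<'E'
from h import *
t=np.load("top0.npz");s=np.load("scene0.npz")
f=lambda u,v,z:ray(t,(380+u/4.4-.4,200+v/4.4-.4),z)
g=lambda u,v,z:ray(t,(195+u/6-.4,210+v/6-.4),z)
h=lambda u,v,z:ray(s,(230+u/4-.4,235+(v-300)/4-.4),z)
P=dict(nut=f(246,277,.082),mark=f(173,143,.072),hole=f(190,181,.070),ptr=f(287,118,.063),bore=f(260,181,.036),
cornFL=f(137,43,.034),L=f(83,272,.066),R=f(400,272,.066),T=f(240,122,.066),B=f(240,438,.066),botfoot=f(555,400,.054),
cornNR=f(588,592,.034),slotL=f(215,165,.036),slotR=f(318,205,.036),
tcol=g(388,160,.070),bFR=g(463,100,.064),bNR=g(462,240,.064),bFL=g(115,86,.064),
head=h(99,405,.101),headbase=h(100,462,.064),bl1=h(40,465,.064),bl2=h(105,493,.064),bl3=h(262,398,.064),headtop_t=g(150,138,.101))
for k,v in P.items():print(k,v)
a=P['nut'][:2]
for k in P: 
  d=P[k][:2]-a; print(k,np.hypot(*d)*1e3,np.degrees(np.arctan2(d[1],d[0])))
E
```

```text
nut [ 0.3709 -0.3065  0.082 ]
mark [ 0.446  -0.2714  0.072 ]
hole [ 0.4252 -0.2803  0.07  ]
ptr [ 0.4606 -0.3361  0.063 ]
bore [ 0.4295 -0.3251  0.036 ]
cornFL [ 0.5093 -0.2593  0.034 ]
L [ 0.3763 -0.2209  0.066 ]
R [ 0.3743 -0.3934  0.066 ]
T [ 0.4582 -0.3096  0.066 ]
B [ 0.2853 -0.3028  0.066 ]
botfoot [ 0.3045 -0.4774  0.054 ]
cornNR [ 0.2008 -0.4955  0.034 ]
slotL [ 0.4389 -0.3003  0.036 ]
slotR [ 0.4156 -0.3569  0.036 ]
tcol [0.4406 0.113  0.07  ]
bFR [0.4657 0.0833 0.064 ]
bNR [0.4087 0.0837 0.064 ]
bFL [0.4732 0.2242 0.064 ]
head [0.448  0.2052 0.101 ]
headbase [0.4471 0.2081 0.064 ]
bl1 [0.4747 0.2303 0.064 ]
bl2 [0.4223 0.2347 0.064 ]
bl3 [0.412  0.0894 0.064 ]
headtop_t [0.4458 0.2034 0.101 ]
nut 0.0 0.0
mark 82.88290667781428 25.040294866420837
hole 60.28945620575011 25.77963682232206
ptr 94.45653502160863 -18.25762013090981
bore 61.54651899659371 -17.59043843346459
cornFL 146.2337022496062 18.823366070646056
L 85.79665800433524 86.36208125611677
R 86.9759680264916 -87.72001069515427
T 87.33532975647283 -2.0253357779823107
B 85.66387992693484 177.55173582017406
botfoot 183.29873036586457 -111.2164905082853
cornNR 254.2684155679782 -131.98468906176487
slotL 68.28612854649197 5.1997939742399435
slotR 67.40268312183443 -48.388467820721445
tcol 425.21393667838083 80.55595453334098
bFR 401.2162316759062 76.32270484739769
bNR 392.0225823049429 84.46470510078932
bFL 540.5066194970552 79.09194597974572
head 517.504093231732 81.42776556463956
headbase 520.2120505483471 81.57095324902961
bl1 546.7013778313108 79.04972102962567
bl2 543.5975113118213 84.57585160468264
bl3 398.068785581981 84.07197019054388
headtop_t 515.4080427170627 81.64586283748744
```

The rows are not in the units I measure in: shifts go in shares of 0.6 m and turns go in shares of 180 degrees. I convert before sending: 0.168 m / 0.6 = 0.28, -0.14 m / 0.6 = -0.2333, -90.5 degrees / 180 = -0.5028.

Emit:
drive_tool([
  {"turn":[0,0,0],"delta_pos":[0,0,-0.0833],"claw":0.14},
  {"turn":[0,0,0],"delta_pos":[0,0,-0.1667],"claw":0.14},
  {"turn":[0,0,0],"delta_pos":[0,0,-0.2333],"claw":0.14},
  {"turn":[0,0,0],"delta_pos":[0,0,-0.2333],"claw":0.14},
  {"turn":[0,0,-0.0444],"delta_pos":[0.0333,-0.0267,-0.2333],"claw":0.14},
  {"turn":[0,0,-0.0889],"delta_pos":[0.0833,-0.0667,-0.2333],"claw":0.14},
  {"turn":[0,0,-0.1333],"delta_pos":[0.1333,-0.1083,-0.2333],"claw":0.14},
  {"turn":[0,0,-0.1778],"delta_pos":[0.1833,-0.1483,-0.2333],"claw":0.14},
  {"turn":[0,0,-0.2222],"delta_pos":[0.2333,-0.1883,-0.2333],"claw":0.14},
  {"turn":[0,0,-0.2667],"delta_pos":[0.2667,-0.2167,-0.2333],"claw":0.14},
  {"turn":[0,0,-0.3111],"delta_pos":[0.28,-0.226,-0.2333],"claw":0.14},
  {"turn":[0,0,-0.3556],"delta_pos":[0.28,-0.226,-0.2333],"claw":0.14},
  {"turn":[0,0,-0.4],"delta_pos":[0.28,-0.226,-0.2333],"claw":0.14},
  {"turn":[0,0,-0.4444],"delta_pos":[0.28,-0.226,-0.1833],"claw":0.14},
  {"turn":[0,0,-0.4889],"delta_pos":[0.28,-0.226,-0.1167],"claw":0.14},
  {"turn":[0,0,-0.5028],"delta_pos":[0.28,-0.226,-0.05],"claw":0.14},
  {"turn":[0,0,-0.5028],"delta_pos":[0.28,-0.226,0.0167],"claw":0.14},
  {"turn":[0,0,-0.5028],"delta_pos":[0.28,-0.226,0.0833],"claw":0.14},
  {"turn":[0,0,-0.5028],"delta_pos":[0.28,-0.226,0.1167],"claw":0.14},
  {"turn":[0,0,-0.5028],"delta_pos":[0.28,-0.226,0.1167],"claw":0.14},
])

```text
time: 2.1
position: [0.2956, -0.3326, 0.1457]
orientation: [-3.14, -0.006, 1.92]
force: [-0.1, 0.3, 0.2]
gripper_width: 0.0401
grasp_force: 0.0
```

```bash
python3 - <<'E'
from station import bot
from h import *
import cv2
s=bot.get_state();print(s['time'],s['position'],np.degrees(s['orientation']),s['q'],s['gripper_width'])
for n in ["wrist","top"]:
    c=bot.camera(n); np.savez(n+"1.npz",**c); cv2.imwrite(f"pics/{n}1.png",c["img"]); print(c["pose"],c["intrinsics"][0])
A=[.3713,-.307]
w=np.load("wrist1.npz")
for p in [(.3713,-.307,.082),(.4252,-.2803,.07),(.446,-.2714,.072),(.4535,-.3384,.063),(.297,-.334,.072)]: print(proj(w,p))
E
```

```text
2.1 [ 0.2956 -0.3326  0.1457] [-179.9042   -0.3479  110.0211] [-0.949   0.2662  1.9804  0.      0.9013 -1.2985] 0.040053147678295035
[[ 0.9401  0.3287  0.0907  0.2704]
 [ 0.341  -0.9043 -0.2569 -0.2611]
 [-0.0024  0.2724 -0.9622  0.3113]
 [ 0.      0.      0.      1.    ]] [382.063    0.     315.4679]
[[-0.0109 -0.9889  0.1484  0.2204]
 [-0.9999  0.0116  0.004  -0.0377]
 [-0.0057 -0.1484 -0.9889  1.5097]
 [ 0.      0.      0.      1.    ]] [604.637    0.     319.3737]
[441.5783 261.5006]
[527.7427 246.0215]
[564.3999 245.0349]
[518.5139 328.844 ]
[316.5511 256.594 ]
```

View pics/wrist1.png

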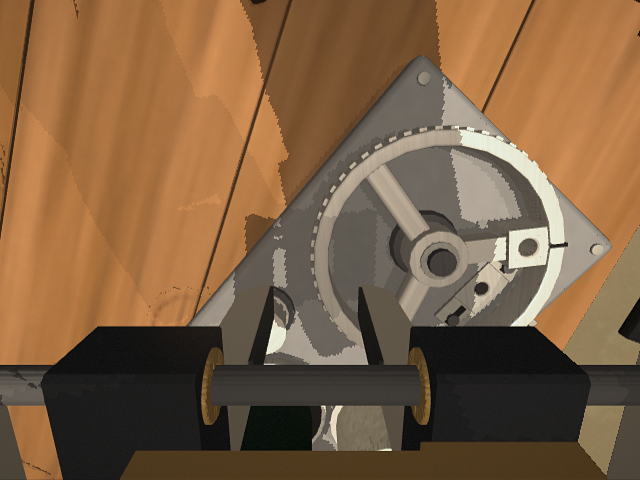

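The wrist view confirms it: nut at (440,262), hole at (528,247), mark at (563,244), each within 2 px of prediction; bore visible at (482,288). Descend over the rim and grip.

Emit:
drive_tool([
  {"turn":[0,0,0],"delta_pos":[0,0,0.0667],"claw":0.14},
  {"turn":[0,0,0],"delta_pos":[0,0,0.1167],"claw":0.14},
  {"turn":[0,0,0],"delta_pos":[0,0,0.155],"claw":0.14},
  {"turn":[0,0,0],"delta_pos":[0,0,0.155],"claw":0.14},
  {"turn":[0,0,0],"delta_pos":[0,0,0.155],"claw":1},
  {"turn":[0,0,0],"delta_pos":[0,0,0.155],"claw":1},
  {"turn":[0,0,0],"delta_pos":[0,0,0.155],"claw":1},
  {"turn":[0,0,0],"delta_pos":[0,0,0.155],"claw":1},
  {"turn":[0,0,0],"delta_pos":[0,0,0.155],"claw":1},
])

```text
time: 3.1
position: [0.2993, -0.3343, 0.0566]
orientation: [3.137, 0.003, 1.919]
force: [21.5, 10.7, 2.7]
gripper_width: 0.0092
grasp_force: 30.0
```

```bash
python3 - <<'E'
from station import bot
from h import *
s=bot.get_state();print(s['time'],s['position'],np.degrees(s['orientation']),s['force'],s['gripper_width'],s['grasp_force'])
w=np.load("wrist1.npz");A=np.array([.3713,-.307])
for n,u,z in [("nut",(440,262),.082),("hole",(528,247),.07),("mark",(567,244),.072),("bore",(482,288),.036),("cFL",(609,247),.034)]:
    p=ray(w,u,z);d=p[:2]-A;print(n,p,np.hypot(*d),np.degrees(np.arctan2(d[1],d[0])))
# arc rows in tool axes
p=s['position'][:2];yaw=s['orientation'][2];d=p-A;c,sn=np.cos(yaw),np.sin(yaw)
for a in [5,10,20,30,40,47]:
    r=np.radians(-a);D=np.array([[np.cos(r),-np.sin(r)],[np.sin(r),np.cos(r)]])@d-d
    print(a,c*D[0]+sn*D[1],sn*D[0]-c*D[1])
E
```

```text
3.1 [ 0.2993 -0.3343  0.0566] [179.757    0.1469 109.9448] [21.4527 10.7185  2.7333] 0.009158235526395919 29.99825666192919
nut [ 0.3705 -0.3076  0.082 ] 0.0010235574307579443 -141.02512025683248
hole [ 0.4257 -0.2808  0.07  ] 0.06034848480318134 25.690569948422432
mark [ 0.4472 -0.2702  0.072 ] 0.08437666397149365 25.85340594528958
bore [ 0.4301 -0.3252  0.036 ] 0.06157321005357392 -17.176279254388856
cFL [ 0.5063 -0.2629  0.034 ] 0.14200252529100132 18.095446019284374
5 0.006716682979859199 0.0001960009830366703
10 0.013390724341902173 0.0009766536170687443
20 0.026408419371440926 0.004263744550776982
30 0.03865754901241524 0.009761396206452248
40 0.04976592965904281 0.017302565220482836
47 0.056680602101270225 0.023676872901399998
```

To row units: 0.0133 m / 0.6 = 0.0222, 0.0067 m / 0.6 = 0.0112, 10 degrees / 180 = 0.0556.

Emit:
drive_tool([
  {"turn":[0,0,0],"delta_pos":[0,0.0058,0],"claw":1},
  {"turn":[0,0,0],"delta_pos":[0,0.0058,0],"claw":1},
  {"turn":[0,0,0.0139],"delta_pos":[0.0055,0.006,0],"claw":1},
  {"turn":[0,0,0.0278],"delta_pos":[0.0112,0.0063,0],"claw":1},
  {"turn":[0,0,0.0417],"delta_pos":[0.0167,0.007,0],"claw":1},
  {"turn":[0,0,0.0556],"delta_pos":[0.0222,0.0078,0],"claw":1},
  {"turn":[0,0,0.0556],"delta_pos":[0.0222,0.0078,0],"claw":1},
])

```text
time: 3.8
position: [0.2958, -0.3198, 0.0565]
orientation: [-3.14, -0.001, 1.746]
force: [-10.5, 5.3, 16.9]
gripper_width: 0.0091
grasp_force: 29.5
```

```bash
python3 - <<'E'
from station import bot
from h import *
s=bot.get_state();print(s['time'],s['position'],np.degrees(s['orientation']),s['force'],s['wrist_torque'],s['gripper_width'],s['grasp_force'])
E
```

```text
3.8 [ 0.2958 -0.3198  0.0565] [-179.9066   -0.0521  100.0183] [-10.4991   5.2933  16.864 ] [0.6317 1.6385 0.3538] 0.009106364950444465 29.527761870995164
```

To row units: 0.0387 m / 0.6 = 0.0645, 0.0265 m / 0.6 = 0.0442, 30 degrees / 180 = 0.1667.

Emit:
drive_tool([
  {"turn":[0,0,0],"delta_pos":[0,-0.0017,-0.0033],"claw":1},
  {"turn":[0,0,0.0183],"delta_pos":[0.0075,-0.0015,-0.0033],"claw":1},
  {"turn":[0,0,0.0372],"delta_pos":[0.015,-0.0008,-0.0033],"claw":1},
  {"turn":[0,0,0.0556],"delta_pos":[0.0223,0.0003,-0.0033],"claw":1},
  {"turn":[0,0,0.0739],"delta_pos":[0.0297,0.0018,-0.0033],"claw":1},
  {"turn":[0,0,0.0928],"delta_pos":[0.037,0.0038,-0.0033],"claw":1},
  {"turn":[0,0,0.1111],"delta_pos":[0.0442,0.0062,-0.0033],"claw":1},
  {"turn":[0,0,0.1294],"delta_pos":[0.051,0.0088,-0.0033],"claw":1},
  {"turn":[0,0,0.1483],"delta_pos":[0.058,0.0122,-0.0033],"claw":1},
  {"turn":[0,0,0.1667],"delta_pos":[0.0645,0.0157,-0.0033],"claw":1},
  {"turn":[0,0,0.1667],"delta_pos":[0.0645,0.0157,-0.0033],"claw":1},
])

```text
time: 4.9
position: [0.2999, -0.2797, 0.0569]
orientation: [3.141, -0.001, 1.221]
force: [12.9, 1.9, -25.4]
gripper_width: 0.009
grasp_force: 30.0
```

```bash
python3 - <<'E'
from station import bot
from h import *
import cv2
s=bot.get_state();print(s['time'],s['position'],np.degrees(s['orientation']),s['force'],s['gripper_width'],s['grasp_force'])
w=bot.camera("wrist");np.savez("w2.npz",**w);im=w["img"]
A=np.array([.371,-.307])
for p in [(*A,.082),(.4535,-.3384,.063),(*(A+.06),.07)]: print(proj(w,p))
for a in [-10,-14,-18,-22]:
  r=np.radians(a);print(a,proj(w,(A[0]+.06*np.cos(r),A[1]+.06*np.sin(r),.07)))
cv2.imwrite("pics/w2.png",im)
E
```

```text
4.9 [ 0.2999 -0.2797  0.0569] [179.9566  -0.051   69.9356] [ 12.9483   1.8955 -25.4068] 0.009028527401244069 30.042131636291742
[499.7963 330.7253]
[672.9605 312.0251]
[605.1461 135.1673]
-10 [626.9243 294.8722]
-14 [626.1302 303.6637]
-18 [624.6676 312.3992]
-22 [622.5572 321.0369]
```

View pics/w2.png

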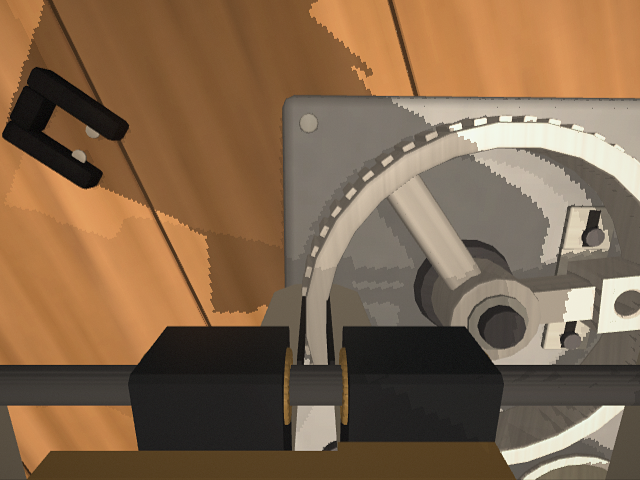

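The wrist view shows the hole at (629,304), matching a mark angle of −14°; the deck edge at row 97–100 gives a labeller yaw of about −20.6°. About 6.5° remains.

To row units: -0.12 m / 0.6 = -0.2, 0.0015 m / 0.6 = 0.0025, 6.5 degrees / 180 = 0.0361.

Emit:
drive_tool([
  {"turn":[0,0,0],"delta_pos":[0,0.0017,0.002],"claw":1},
  {"turn":[0,0,0.0122],"delta_pos":[0.0048,0.0018,0.002],"claw":1},
  {"turn":[0,0,0.0244],"delta_pos":[0.0098,0.002,0.002],"claw":1},
  {"turn":[0,0,0.0361],"delta_pos":[0.0145,0.0025,0.002],"claw":1},
  {"turn":[0,0,0.0361],"delta_pos":[0.0145,0.0025,0.002],"claw":1},
  {"turn":[0,0,0.0361],"delta_pos":[0.0145,0.0025,0.002],"claw":0.14},
  {"turn":[0,0,0.0361],"delta_pos":[0.0145,0.0025,0.002],"claw":0.14},
  {"turn":[0,0,0.0361],"delta_pos":[0.0145,0.0025,0.002],"claw":0.14},
  {"turn":[0,0,0.0361],"delta_pos":[0.0145,0.0025,-0.05],"claw":0.14},
  {"turn":[0,0,0.0361],"delta_pos":[0.0145,0.0025,-0.1333],"claw":0.14},
  {"turn":[0,0,0.0361],"delta_pos":[0.0145,0.0025,-0.2],"claw":0.14},
  {"turn":[0,0,0.0361],"delta_pos":[0.0145,0.0025,-0.2],"claw":0.14},
])

```text
time: 6.15
position: [0.3053, -0.2748, 0.1822]
orientation: [3.134, 0.003, 1.109]
force: [-0.0, -0.1, -0.4]
gripper_width: 0.0401
grasp_force: 0.0
```

```bash
python3 - <<'E'
from station import bot
from h import *
import cv2
s=bot.get_state();print(s['time'],s['position'],np.degrees(s['orientation']),s['q'],s['force'],s['gripper_width'])
w=bot.camera("wrist");t=bot.camera("top");np.savez("w3.npz",**w)
A=np.array([.371,-.307])
print(proj(w,(*A,.082)))
for a in [-17,-19,-21,-23]:
  r=np.radians(a);d=np.array([np.cos(r),np.sin(r)]);print(a,[proj(w,(*(A+R*d),z)) for R,z in [(.06,.07),(.085,.072),(.088,.063)]])
o=np.vstack([w["img"][60:400][:, 40:],])
cv2.imwrite("pics/w3.png",w["img"]);cv2.imwrite("pics/t3.png",t["img"])
E
```

```text
6.15 [ 0.3053 -0.2748  0.1822] [179.5404   0.1858  63.5266] [-0.8464  0.1399  2.0331  0.      0.96   -0.3844] [-0.0244 -0.0806 -0.3593] 0.04011221648795236
[414.5803 241.3141]
-17 [array([490.3863, 223.8797]), array([525.5012, 219.0038]), array([523.1534, 215.7225])]
-19 [array([490.444 , 226.5673]), array([525.4809, 222.8612]), array([523.1399, 219.6089])]
-21 [array([490.4036, 229.2564]), array([525.3207, 226.714 ]), array([522.9857, 223.4906])]
-23 [array([490.2659, 231.9438]), array([525.0218, 230.5577]), array([522.6923, 227.363 ])]
```

View pics/w3.png

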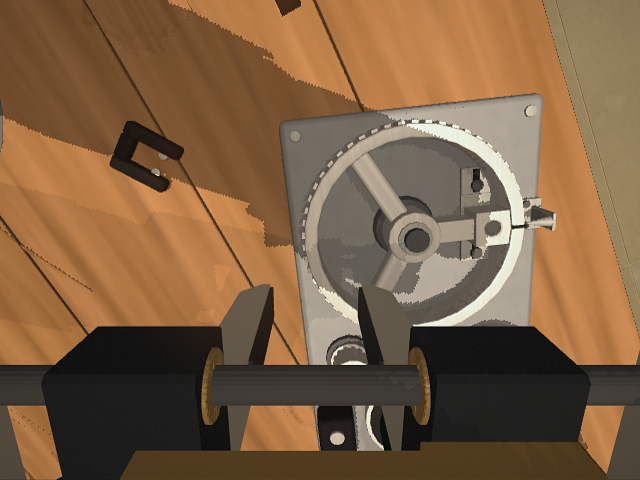

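Mark line at about (518,227), pointer at (530,222): close to aligned. One crop to read it precisely.

```bash
python3 - <<'E'
import cv2
im=cv2.imread("pics/w3.png");cv2.imwrite("pics/w3c.png",cv2.resize(im[190:260,470:570],None,fx=8,fy=8,interpolation=cv2.INTER_CUBIC))
E
```

```text
(no output)
```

View pics/w3c.png

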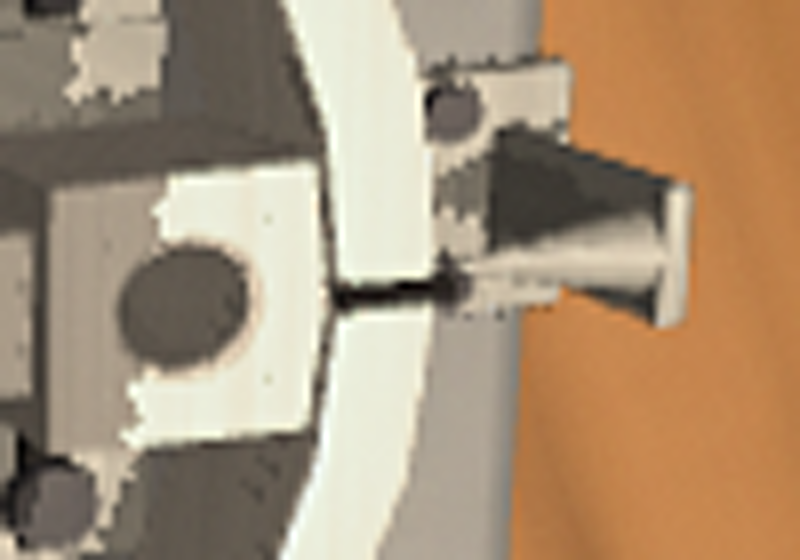

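Mark at about −20.7°, pointer about −21.5°: aligned within roughly 1.5 mm. Off to the setting pin, rising first and passing over the cask.

To row units: 0.492 m / 0.6 = 0.82, 0.22 m / 0.6 = 0.3667, -26.5 degrees / 180 = -0.1472.

Emit:
drive_tool([
  {"turn":[0,0,0],"delta_pos":[0,0,-0.075],"claw":0},
  {"turn":[0,0,0],"delta_pos":[0,0,-0.15],"claw":0},
  {"turn":[0,0,0],"delta_pos":[0,0,-0.2],"claw":-0.3},
  {"turn":[0,0,-0.0167],"delta_pos":[0.0667,-0.0118,-0.2],"claw":-0.3},
  {"turn":[0,0,-0.0333],"delta_pos":[0.1417,-0.0253,-0.2],"claw":-0.3},
  {"turn":[0,0,-0.05],"delta_pos":[0.2167,-0.0387,-0.2],"claw":-0.3},
  {"turn":[0,0,-0.0667],"delta_pos":[0.2917,-0.052,-0.2],"claw":-0.3},
  {"turn":[0,0,-0.0833],"delta_pos":[0.3667,-0.0655,-0.2],"claw":-0.3},
  {"turn":[0,0,-0.1],"delta_pos":[0.4417,-0.0788,-0.2],"claw":-0.3},
  {"turn":[0,0,-0.1167],"delta_pos":[0.5167,-0.0922,-0.2],"claw":-0.3},
  {"turn":[0,0,-0.1333],"delta_pos":[0.5917,-0.1057,-0.2],"claw":-0.3},
  {"turn":[0,0,-0.1472],"delta_pos":[0.6667,-0.119,-0.2],"claw":-0.3},
  {"turn":[0,0,-0.1472],"delta_pos":[0.7417,-0.1323,-0.1833],"claw":-0.3},
  {"turn":[0,0,-0.1472],"delta_pos":[0.82,-0.1463,-0.1333],"claw":-0.3},
  {"turn":[0,0,-0.1472],"delta_pos":[0.82,-0.1463,-0.0667],"claw":-0.3},
  {"turn":[0,0,-0.1472],"delta_pos":[0.82,-0.1463,-0.0333],"claw":-0.3},
  {"turn":[0,0,-0.1472],"delta_pos":[0.82,-0.1463,-0.0333],"claw":-0.3},
  {"turn":[0,0,-0.1472],"delta_pos":[0.82,-0.1463,-0.0333],"claw":-0.3},
])

```text
time: 8.05
position: [0.4443, 0.2065, 0.1973]
orientation: [-3.14, 0.0, 1.571]
force: [0.9, -0.4, 0.2]
gripper_width: 0.0606
grasp_force: 0.0
```

```bash
python3 - <<'E'
from station import bot
from h import *
import cv2
s=bot.get_state();print(s['time'],s['position'],np.degrees(s['orientation']),s['q'],s['force'],s['gripper_width'])
w=bot.camera("wrist");t=bot.camera("top");np.savez("w4.npz",**w);np.savez("t4.npz",**t)
print(proj(w,(.446,.205,.101)),proj(t,(.446,.205,.101)))
a=cv2.resize(w["img"],(480,360));u,v=proj(t,(.446,.205,.101)).astype(int)
b=cv2.resize(t["img"][v-30:v+30,u-50:u+90],(560,240),interpolation=cv2.INTER_CUBIC)
o=np.zeros((600,640,3),np.uint8);o[:360,:480]=a;o[360:,:560]=b;print("crop origin",u-50,v-30)
cv2.imwrite("pics/p4.png",o)
E
```

```text
8.05 [0.4443 0.2065 0.1973] [-179.92      0.0262   90.0127] [0.34   0.268  1.8252 0.     1.0498 0.3397] [ 0.9427 -0.3515  0.1653] 0.06059370294383954
[317.3466 245.7912] [218.9441 232.5073]
crop origin 168 202
```

View pics/p4.png

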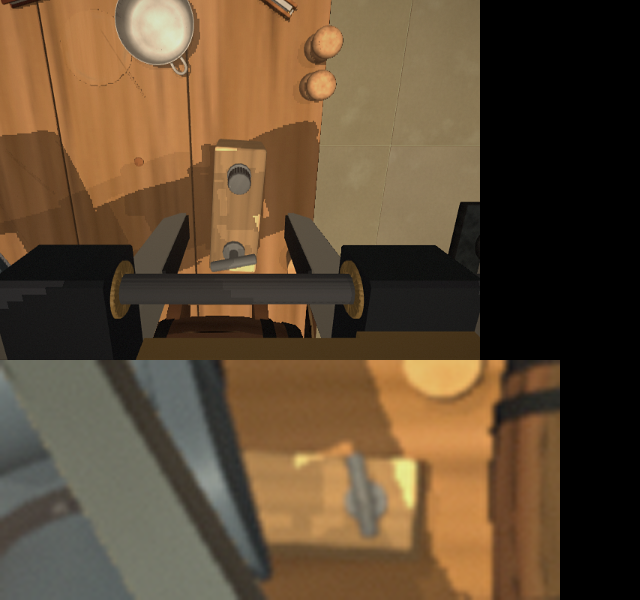

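The wrist view shows the head's flat top at about (320,247) full-size, 2–3 px from prediction; the corks stand on the far edge, clear of it.

```bash
python3 - <<'E'
from h import *
import cv2
w=np.load("w4.npz");cv2.imwrite("pics/w4.png",w["img"][200:280,270:370])
for u in [(320,247),(318,247),(320,249)]: print(ray(w,u,.101))
g=cv2.cvtColor(w["img"],cv2.COLOR_BGR2HSV)[215:270,295:345]
m=(g[...,1]<45);ys,xs=np.nonzero(m);print(xs.min()+295,xs.max()+295,ys.min()+215,ys.max()+215)
for y in range(215,270,3): 
    r=np.nonzero(m[y-215])[0]; print(y,(r.min()+295,r.max()+295,int(g[y-215,r,2].mean())) if len(r) else '',end=' ')
E
```

```text
[0.4479 0.2041 0.101 ]
[0.4465 0.2041 0.101 ]
[0.4479 0.2026 0.101 ]
303 329 218 255
215  218 (np.int64(321), np.int64(321), 67) 221  224  227  230  233 (np.int64(303), np.int64(303), 89) 236 (np.int64(303), np.int64(303), 99) 239  242 (np.int64(304), np.int64(304), 58) 245  248  251 (np.int64(306), np.int64(306), 85) 254  257  260  263  266  269
```

Emit:
drive_tool([
  {"turn":[0,0,0],"delta_pos":[-0.0033,0.0045,0.05],"claw":-0.3},
  {"turn":[0,0,0],"delta_pos":[-0.0033,0.0045,0.1167],"claw":-0.3},
  {"turn":[0,0,0],"delta_pos":[-0.0033,0.0045,0.1667],"claw":-0.3},
  {"turn":[0,0,0],"delta_pos":[-0.0033,0.0045,0.2],"claw":-0.3},
  {"turn":[0,0,0],"delta_pos":[-0.0033,0.0045,0.2],"claw":-0.3},
  {"turn":[0,0,0],"delta_pos":[-0.0033,0.0045,0.2],"claw":1},
  {"turn":[0,0,0],"delta_pos":[-0.0033,0.0045,0.2],"claw":1},
  {"turn":[0,0,0],"delta_pos":[-0.0033,0.0045,0.2],"claw":1},
  {"turn":[0,0,0],"delta_pos":[-0.0033,0.0045,0.2],"claw":1},
  {"turn":[0,0,0],"delta_pos":[-0.0033,0.0045,0.2],"claw":1},
  {"turn":[0,0,0],"delta_pos":[-0.0033,0.0045,0.2],"claw":1},
])

```text
time: 9.25
position: [0.4472, 0.2047, 0.0779]
orientation: [3.141, -0.0, 1.571]
force: [-1.6, 0.2, 3.8]
gripper_width: 0.0214
grasp_force: 30.0
```

```bash
python3 - <<'E'
from station import bot
from h import *
s=bot.get_state();print(s['time'],s['position'],np.degrees(s['orientation']),s['force'],s['gripper_width'],s['grasp_force'])
E
```

```text
9.25 [0.4472 0.2047 0.0779] [179.9811  -0.0087  90.0278] [-1.5933  0.205   3.788 ] 0.021369493761868377 30.001154243946075
```

To row units: -0.255 m / 0.6 = -0.425, -0.25 m / 0.6 = -0.4167.

Emit:
drive_tool([
  {"turn":[0,0,0],"delta_pos":[0,0,-0.0333],"claw":1},
  {"turn":[0,0,0],"delta_pos":[0,0,-0.0833],"claw":1},
  {"turn":[0,0,0],"delta_pos":[0,0,-0.15],"claw":1},
  {"turn":[0,0,0],"delta_pos":[0,0,-0.2167],"claw":1},
  {"turn":[0,0,0],"delta_pos":[0,0,-0.2833],"claw":1},
  {"turn":[0,0,0],"delta_pos":[0,0,-0.35],"claw":1},
  {"turn":[0,0,0],"delta_pos":[0,0,-0.4167],"claw":1},
  {"turn":[0,0,0],"delta_pos":[0,0,-0.425],"claw":1},
  {"turn":[0,0,0],"delta_pos":[0,0,-0.425],"claw":1},
])

```text
time: 10.15
position: [0.4472, 0.2047, 0.333]
orientation: [3.14, -0.0, 1.571]
force: [-0.7, 1.0, -1.5]
gripper_width: 0.0215
grasp_force: 30.0
```

```bash
python3 - <<'E'
from station import bot
from h import *
import cv2
s=bot.get_state();print(s['time'],s['position'],np.degrees(s['orientation']),s['force'],s['gripper_width'])
def blob(c,img,uv,r,up=4):
    u,v=np.round(uv).astype(int);g=cv2.cvtColor(img,cv2.COLOR_BGR2GRAY)[v-r:v+r+1,u-r:u+r+1];g=cv2.resize(g,None,fx=up,fy=up,interpolation=cv2.INTER_CUBIC)
    th,m=cv2.threshold(g,0,255,cv2.THRESH_OTSU+cv2.THRESH_BINARY_INV)
    n,l,st,ce=cv2.connectedComponentsWithStats(m);out=[]
    for i in range(1,n):
        if st[i,4]>up*up*6: out.append(((ce[i]+.5)/up-.5+[u-r,v-r],st[i,4]/up**2))
    return th,out
w=dict(np.load("w3.npz"))
for nm,uv,z in [("hole",(493,228),.07)]:
    print(blob(w,w["img"],uv,9))
for uv,z in [((493.4,228.1),.07),((524.4,226.2),.072),((525.8,225.4),.063)]: print(ray(w,uv,z))
w=dict(np.load("w4.npz"))
t=bot.camera("top");np.savez("t5.npz",**t)
p=(.427,-.328,.07);print("top pred",proj(t,p),blob(t,t["img"],proj(t,p),6))
g=cv2.cvtColor(t["img"],cv2.COLOR_BGR2GRAY);u,v=proj(t,p).astype(int);print(u,v);print(g[v-6:v+7,u-8:u+9])
E
```

```text
10.15 [0.4472 0.2047 0.333 ] [179.9226  -0.0271  90.0258] [-0.6623  1.0043 -1.5467] 0.021500599127095846
(144.0, [(array([492.062 , 227.8615]), np.float64(216.6875))])
[ 0.4293 -0.3287  0.07  ]
[ 0.4499 -0.3368  0.072 ]
[ 0.4546 -0.341   0.063 ]
top pred [442.6244 239.7509] (183.0, [(array([437.2684, 235.7275]), np.float64(7.625)), (array([442.6733, 239.3962]), np.float64(18.4375)), (array([448.2449, 244.3953]), np.float64(7.6875))])
442 239
[[150 146 144 143 160 204 228 230 230 224 183 160 227 238 235 231 218]
 [134 120 100  91 137 216 230 225 222 214 185 176 226 235 235 235 234]
 [183 165 114  96 158 233 238 234 233 231 227 217 220 223 226 233 236]
 [199 187 126 115 184 236 238 232 227 229 234 235 229 219 213 217 228]
 [209 193 129 139 220 237 233 207 167 176 217 234 236 233 223 180 175]
 [219 198 134 160 232 237 221 168 117 110 158 216 237 238 228 150 109]
 [216 181 134 183 234 233 208 174 138  99 110 182 232 238 225 141  92]
 [206 146 140 218 237 230 192 171 166 118 106 175 231 236 220 163 134]
 [191 130 158 233 239 232 205 173 172 142 148 208 235 234 220 199 191]
 [154 113 161 232 239 232 218 210 201 197 212 232 237 229 217 214 213]
 [137 101 145 206 228 225 228 232 232 233 236 238 232 194 171 186 195]
 [130  94 112 168 212 212 219 229 228 230 236 237 227 152 100 100 116]
 [131  94 113 184 229 228 223 225 213 216 223 228 221 174 133 105  88]]
```

To row units: -0.533 m / 0.6 = -0.8883, -0.515 m / 0.6 = -0.8583.

Emit:
drive_tool([
  {"turn":[0,0,0],"delta_pos":[-0.05,-0.0017,0],"claw":1},
  {"turn":[0,0,0],"delta_pos":[-0.125,-0.0043,0],"claw":1},
  {"turn":[0,0,0],"delta_pos":[-0.2,-0.007,0],"claw":1},
  {"turn":[0,0,0],"delta_pos":[-0.275,-0.0097,0],"claw":1},
  {"turn":[0,0,0],"delta_pos":[-0.35,-0.0123,0],"claw":1},
  {"turn":[0,0,0],"delta_pos":[-0.425,-0.015,0],"claw":1},
  {"turn":[0,0,0],"delta_pos":[-0.5,-0.0177,0],"claw":1},
  {"turn":[0,0,0],"delta_pos":[-0.575,-0.0203,0],"claw":1},
  {"turn":[0,0,0],"delta_pos":[-0.65,-0.023,0],"claw":1},
  {"turn":[0,0,0],"delta_pos":[-0.725,-0.0257,0],"claw":1},
  {"turn":[0,0,0],"delta_pos":[-0.8,-0.0283,0],"claw":1},
  {"turn":[0,0,0],"delta_pos":[-0.8583,-0.0308,0],"claw":1},
  {"turn":[0,0,0],"delta_pos":[-0.8883,-0.032,0],"claw":1},
  {"turn":[0,0,0],"delta_pos":[-0.8883,-0.032,0.0667],"claw":1},
  {"turn":[0,0,0],"delta_pos":[-0.8883,-0.032,0.1333],"claw":1},
  {"turn":[0,0,0],"delta_pos":[-0.8883,-0.032,0.2],"claw":1},
  {"turn":[0,0,0],"delta_pos":[-0.8883,-0.032,0.2667],"claw":1},
  {"turn":[0,0,0],"delta_pos":[-0.8883,-0.032,0.3],"claw":1},
  {"turn":[0,0,0],"delta_pos":[-0.8883,-0.032,0.3],"claw":1},
  {"turn":[0,0,0],"delta_pos":[-0.8883,-0.032,0.3],"claw":1},
])

```text
time: 12.2
position: [0.4282, -0.3279, 0.1527]
orientation: [-3.141, -0.001, 1.572]
force: [0.5, -0.2, 0.1]
gripper_width: 0.0213
grasp_force: 30.0
```

```bash
python3 - <<'E'
from station import bot
from h import *
import cv2
s=bot.get_state();print(s['time'],s['position'],np.degrees(s['orientation']),s['force'],s['wrist_torque'],s['gripper_width'])
w=bot.camera("wrist");np.savez("w6.npz",**w);cv2.imwrite("pics/w6.png",w["img"])
for p in [(.428,-.3283,.07),(.428,-.3283,.08),(.3712,-.307,.082)]: print(proj(w,p))
E
```

```text
12.2 [ 0.4282 -0.3279  0.1527] [-179.9624   -0.0394   90.0511] [ 0.5183 -0.168   0.0528] [-0.0544 -0.1402 -0.0279] 0.021315412770931935
[314.59   250.1934]
[314.5359 254.7437]
[224.9025 223.7739]
```

```bash
python3 - <<'E'
import cv2
im=cv2.imread("pics/w6.png");cv2.imwrite("pics/w6c.png",cv2.resize(im[180:320,200:400],None,fx=4,fy=4,interpolation=cv2.INTER_CUBIC))
E
```

```text
(no output)
```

View pics/w6c.png

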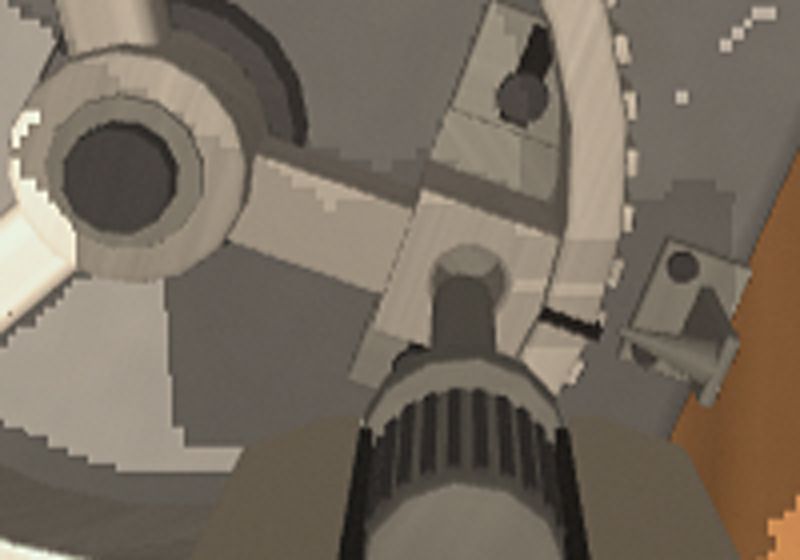

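The view shows the tip (centre x≈465) just left of the hole (centre x≈470), i.e. about 0.8 mm in x, aligned in y; the line points nearly at the pointer. Correct and lower gently.

To row units: 0.0138 m / 0.6 = 0.023, 0.0008 m / 0.6 = 0.0013.

Emit:
drive_tool([
  {"turn":[0,0,0],"delta_pos":[0,0.0013,0.005],"claw":1},
  {"turn":[0,0,0],"delta_pos":[0,0.0013,0.0117],"claw":1},
  {"turn":[0,0,0],"delta_pos":[0,0.0013,0.0183],"claw":1},
  {"turn":[0,0,0],"delta_pos":[0,0.0013,0.023],"claw":1},
  {"turn":[0,0,0],"delta_pos":[0,0.0013,0.023],"claw":1},
])

```text
time: 12.75
position: [0.4287, -0.3282, 0.1384]
orientation: [-3.141, -0.0, 1.571]
force: [0.3, -0.3, -1.6]
gripper_width: 0.0214
grasp_force: 30.0
```

Emit:
drive_tool([
  {"turn":[0,0,0],"delta_pos":[0,0,0.0017],"claw":1},
  {"turn":[0,0,0],"delta_pos":[0,0,0.0033],"claw":1},
  {"turn":[0,0,0],"delta_pos":[0,0,0.0033],"claw":1},
])

```text
time: 13.05
position: [0.4289, -0.3283, 0.1368]
orientation: [-3.142, -0.0, 1.571]
force: [0.1, -0.7, -0.9]
gripper_width: 0.0212
grasp_force: 30.0
```

To row units: 0.002 m / 0.6 = 0.0033, 0.001 m / 0.6 = 0.0017.

Emit:
drive_tool([
  {"turn":[0,0,0],"delta_pos":[0,0,0.0017],"claw":1},
  {"turn":[0,0,0],"delta_pos":[0,0,0.0033],"claw":1},
  {"turn":[0,0,0],"delta_pos":[0,0,0.0033],"claw":1},
])

```text
time: 13.35
position: [0.4289, -0.3283, 0.1347]
orientation: [-3.141, -0.0, 1.571]
force: [-0.3, 0.2, -2.0]
gripper_width: 0.0215
grasp_force: 30.0
```

The tip is in the pulley's hole; lower to just above the steel block.

To row units: 0.024 m / 0.6 = 0.04, 0.021 m / 0.6 = 0.035.

Emit:
drive_tool([
  {"turn":[0,0,0],"delta_pos":[0,0,0.005],"claw":1},
  {"turn":[0,0,0],"delta_pos":[0,0,0.01],"claw":1},
  {"turn":[0,0,0],"delta_pos":[0,0,0.015],"claw":1},
  {"turn":[0,0,0],"delta_pos":[0,0,0.02],"claw":1},
  {"turn":[0,0,0],"delta_pos":[0,0,0.025],"claw":1},
  {"turn":[0,0,0],"delta_pos":[0,0,0.03],"claw":1},
  {"turn":[0,0,0],"delta_pos":[0,0,0.035],"claw":1},
  {"turn":[0,0,0],"delta_pos":[0,0,0.04],"claw":1},
  {"turn":[0,0,0],"delta_pos":[0,0,0.04],"claw":1},
])

```text
time: 14.25
position: [0.4287, -0.3282, 0.1104]
orientation: [-3.141, -0.001, 1.571]
force: [-0.2, 0.1, -0.9]
gripper_width: 0.0216
grasp_force: 30.0
```

To row units: 0.003 m / 0.6 = 0.005, 0.0011 m / 0.6 = 0.0018.

Emit:
drive_tool([
  {"turn":[0,0,0],"delta_pos":[0.0017,0.0007,0],"claw":1},
  {"turn":[0,0,0],"delta_pos":[0.0033,0.0012,0],"claw":1},
  {"turn":[0,0,0],"delta_pos":[0.005,0.0018,0],"claw":1},
  {"turn":[0,0,0],"delta_pos":[0.005,0.0018,0],"claw":1},
])

```text
time: 14.65
position: [0.43, -0.3253, 0.1109]
orientation: [3.142, 0.0, 1.571]
force: [-1.2, -1.8, -1.4]
gripper_width: 0.021
grasp_force: 30.0
```

To row units: 0.005 m / 0.6 = 0.0083, 0.004 m / 0.6 = 0.0067.

Emit:
drive_tool([
  {"turn":[0,0,0],"delta_pos":[0,0,0.0017],"claw":1},
  {"turn":[0,0,0],"delta_pos":[0,0,0.0033],"claw":1},
  {"turn":[0,0,0],"delta_pos":[0,0,0.005],"claw":1},
  {"turn":[0,0,0],"delta_pos":[0,0,0.0067],"claw":1},
  {"turn":[0,0,0],"delta_pos":[0,0,0.0083],"claw":1},
  {"turn":[0,0,0],"delta_pos":[0,0,0.0083],"claw":1},
])

```text
time: 15.25
position: [0.43, -0.3254, 0.1057]
orientation: [3.142, 0.0, 1.571]
force: [-0.4, -2.2, -2.0]
gripper_width: 0.0212
grasp_force: 30.0
```

To row units: 0.001 m / 0.6 = 0.0017, 0.0005 m / 0.6 = 0.0008.

Emit:
drive_tool([
  {"turn":[0,0,0],"delta_pos":[0,0,0.0008],"claw":1},
  {"turn":[0,0,0],"delta_pos":[0,0,0.0017],"claw":1},
  {"turn":[0,0,0],"delta_pos":[0,0,0.0017],"claw":1},
])

```text
time: 15.55
position: [0.4301, -0.3254, 0.1048]
orientation: [3.141, 0.0, 1.571]
force: [-0.5, -3.0, -0.6]
gripper_width: 0.0217
grasp_force: 30.0
```

To row units: 0.001 m / 0.6 = 0.0017, 0.0005 m / 0.6 = 0.0008.

Emit:
drive_tool([
  {"turn":[0,0,0],"delta_pos":[0,0,0.0008],"claw":1},
  {"turn":[0,0,0],"delta_pos":[0,0,0.0017],"claw":1},
  {"turn":[0,0,0],"delta_pos":[0,0,0.0017],"claw":1},
])

```text
time: 15.85
position: [0.43, -0.3253, 0.1038]
orientation: [3.142, 0.0, 1.571]
force: [-1.1, -2.3, 0.6]
gripper_width: 0.0215
grasp_force: 30.0
```

Emit:
drive_tool([
  {"turn":[0,0,0],"delta_pos":[0,0,0.0008],"claw":1},
  {"turn":[0,0,0],"delta_pos":[0,0,0.0017],"claw":1},
  {"turn":[0,0,0],"delta_pos":[0,0,0.0017],"claw":1},
])

```text
time: 16.15
position: [0.43, -0.3253, 0.1028]
orientation: [3.142, -0.0, 1.571]
force: [-0.3, -2.6, -0.1]
gripper_width: 0.0215
grasp_force: 30.0
```

To row units: 0.001 m / 0.6 = 0.0017, 0.0005 m / 0.6 = 0.0008.

Emit:
drive_tool([
  {"turn":[0,0,0],"delta_pos":[0,0,0.0008],"claw":1},
  {"turn":[0,0,0],"delta_pos":[0,0,0.0017],"claw":1},
  {"turn":[0,0,0],"delta_pos":[0,0,0.0017],"claw":1},
])

```text
time: 16.45
position: [0.43, -0.3253, 0.1017]
orientation: [-3.142, -0.0, 1.571]
force: [-1.0, -2.8, -0.9]
gripper_width: 0.0213
grasp_force: 30.0
```

The pin is in the bore. Lower it to near home.

To row units: 0.0075 m / 0.6 = 0.0125, 0.006 m / 0.6 = 0.01.

Emit:
drive_tool([
  {"turn":[0,0,0],"delta_pos":[0,0,0.0025],"claw":1},
  {"turn":[0,0,0],"delta_pos":[0,0,0.005],"claw":1},
  {"turn":[0,0,0],"delta_pos":[0,0,0.0075],"claw":1},
  {"turn":[0,0,0],"delta_pos":[0,0,0.01],"claw":1},
  {"turn":[0,0,0],"delta_pos":[0,0,0.0125],"claw":1},
  {"turn":[0,0,0],"delta_pos":[0,0,0.0125],"claw":1},
])

```text
time: 17.05
position: [0.4299, -0.3252, 0.094]
orientation: [-3.141, -0.0, 1.571]
force: [1.4, -2.5, -1.8]
gripper_width: 0.0215
grasp_force: 30.0
```

To row units: 0.0075 m / 0.6 = 0.0125, 0.006 m / 0.6 = 0.01.

Emit:
drive_tool([
  {"turn":[0,0,0],"delta_pos":[0,0,0.0025],"claw":1},
  {"turn":[0,0,0],"delta_pos":[0,0,0.005],"claw":1},
  {"turn":[0,0,0],"delta_pos":[0,0,0.0075],"claw":1},
  {"turn":[0,0,0],"delta_pos":[0,0,0.01],"claw":1},
  {"turn":[0,0,0],"delta_pos":[0,0,0.0125],"claw":1},
  {"turn":[0,0,0],"delta_pos":[0,0,0.0125],"claw":1},
])

```text
time: 17.65
position: [0.43, -0.3253, 0.0866]
orientation: [-3.141, -0.0, 1.571]
force: [1.0, -2.4, -2.3]
gripper_width: 0.0212
grasp_force: 30.0
```

To row units: 0.0015 m / 0.6 = 0.0025, 0.001 m / 0.6 = 0.0017.

Emit:
drive_tool([
  {"turn":[0,0,0],"delta_pos":[0,0,0.0017],"claw":1},
  {"turn":[0,0,0],"delta_pos":[0,0,0.0025],"claw":1},
  {"turn":[0,0,0],"delta_pos":[0,0,0.0025],"claw":1},
])

```text
time: 17.95
position: [0.43, -0.3253, 0.0853]
orientation: [-3.142, -0.0, 1.571]
force: [-0.5, -2.7, -1.5]
gripper_width: 0.0214
grasp_force: 30.0
```

To row units: 0.0008 m / 0.6 = 0.0013, 0.0005 m / 0.6 = 0.0008.

Emit:
drive_tool([
  {"turn":[0,0,0],"delta_pos":[0,0,0.0008],"claw":1},
  {"turn":[0,0,0],"delta_pos":[0,0,0.0013],"claw":1},
  {"turn":[0,0,0],"delta_pos":[0,0,0.0013],"claw":1},
])

```text
time: 18.25
position: [0.43, -0.3253, 0.0845]
orientation: [-3.142, -0.0, 1.571]
force: [-0.9, -2.3, -0.3]
gripper_width: 0.0213
grasp_force: 30.0
```

Emit:
drive_tool([
  {"turn":[0,0,0],"delta_pos":[0,0,0.0008],"claw":1},
  {"turn":[0,0,0],"delta_pos":[0,0,0.0013],"claw":1},
  {"turn":[0,0,0],"delta_pos":[0,0,0.0013],"claw":1},
])

```text
time: 18.55
position: [0.4301, -0.3254, 0.084]
orientation: [3.141, 0.0, 1.571]
force: [-1.2, -2.3, 4.3]
gripper_width: 0.0211
grasp_force: 30.0
```

The collar makes contact exactly at the home height (4 N upward). A touch more, then release and rise.

To row units: -0.15 m / 0.6 = -0.25, -0.11 m / 0.6 = -0.1833.

Emit:
drive_tool([
  {"turn":[0,0,0],"delta_pos":[0,0,0.0007],"claw":1},
  {"turn":[0,0,0],"delta_pos":[0,0,0.0007],"claw":1},
  {"turn":[0,0,0],"delta_pos":[0,0,0.0003],"claw":0},
  {"turn":[0,0,0],"delta_pos":[0,0,0],"claw":0},
  {"turn":[0,0,0],"delta_pos":[0,0,0],"claw":0},
  {"turn":[0,0,0],"delta_pos":[0,0,-0.0167],"claw":0},
  {"turn":[0,0,0],"delta_pos":[0,0,-0.05],"claw":0},
  {"turn":[0,0,0],"delta_pos":[0,0,-0.1167],"claw":0},
  {"turn":[0,0,0],"delta_pos":[0,0,-0.1833],"claw":0},
  {"turn":[0,0,0],"delta_pos":[0,0,-0.25],"claw":0},
  {"turn":[0,0,0],"delta_pos":[0,0,-0.25],"claw":0},
])

```text
time: 19.65
position: [0.4316, -0.3266, 0.2396]
orientation: [3.135, 0.006, 1.571]
force: [0.5, 0.5, -0.5]
gripper_width: 0.0467
grasp_force: 0.0
```

```bash
python3 - <<'E'
from station import bot
from h import *
import cv2
s=bot.get_state();print(s['time'],s['position'],s['force'],s['gripper_width'])
w=bot.camera("wrist");np.savez("w7.npz",**w)
# head top should be at z .107 (home); find knurled head disc by circle search and compare with predictions
for z in (.107,.112,.127): print(z,proj(w,(.430,-.3253,z)))
g=cv2.cvtColor(w["img"],cv2.COLOR_BGR2GRAY);u,v=proj(w,(.43,-.3253,.107)).astype(int)
print(u,v);print(g[v-34:v+35:2,u-24:u+25:2])
E
```

```text
19.65 [ 0.4316 -0.3266  0.2396] [ 0.4918  0.5256 -0.4606] 0.046650189604152896
0.107 [311.7979 228.602 ]
0.112 [311.7774 230.1823]
0.127 [311.7119 235.2394]
311 228
[[101 101  99 101 100 100 100  99 100 101 131 131 128 130 130 130 102 128
  116 115 113  79 150 157 159]
 [101 102 100  99  99 100 100  97 101 103 127 131 130 128 130 127 130 132
  111  98 110  79 151 159 156]
 [ 94  97 102 102 100  98  98  88  95  93 111 124 134 130 128 131 128 132
  111 111 112  79 152 160 154]
 [ 81  80  79  86  85  88  88  88  78  81  83  82  91 114 120 131 130 131
  116 111 108  78 150 159 156]
 [145 114  90  79  82  82  86  86 135 103  81  80  83  82  81  90 113 122
  114 114 112  77 150 160 159]
 [157 158 160 145 114  97  79  76 163 161 165 142  89  76  79  82  82  80
   81 101 109  68 151 156 157]
 [156 155 156 156 161 159 162 118 159 151  63  84 103 108 108  80  72  80
   82  81  80  72 151 158 155]
 [156 156 156 156 156 157 159 141  94 101 134 115 122 130 123 133 121  79
  119  99  74  70 153 160 155]
 [155 156 156 155 156 156 158  88 129 121  65  56  37  68  44  40 129 134
   85 166 163  93 153
[... 2040 characters left out ...]
88  79  79  77 103 138 137 135 135 131
  137  88  88  89  89  89  87]
 [ 88  90  89  90  89  88  89  83  81  79  78  86 135 136 137 131 135 126
  144  87  90  88  88  88  88]
 [ 89  88  89  87  87  89  83  80  81  80  85 134 137 135 136 132 129 140
   91  89  91  89  89  89  89]
 [ 87  88  87  88  87  80  80  83  75  90 137 141 136 135 132 132  99 113
   87  89  88  89  89  89  89]
 [ 89  88  88  84  80  80  81  77 109 138 137 134 133 136 130 107 106  88
   88  88  89  87  89  89  90]
 [ 88  83  81  81  82  81  77 119 140 138 136 135 131 133 123 151 148 104
   89  88  87  88  89  89  90]
 [ 81  83  82  82  79  84 134 140 138 135 135 132 130 116 148 166 148 150
   86  86  88  89  88  89  90]]
```

The head's top disc spans rows 216–240, centre 228, against 228.6 predicted for fully home. Handing in.

```bash
python3 -c "
from station import bot
print(bot.sign_off())"
```

```text
the job is handed in; nothing more can be done
None
```

The pulley was turned until its line faced the pointer (within about 1.5 mm). The setting pin was then seated fully home, released and handed in at 19.7 s, with no reading above about 30 N at the rim or 5 N with the pin. The bottle, T-handled pin and small things were never approached or touched, though I took no final picture of them.

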